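Hang and lock the toner filter in the bench vacuum

TASK

Pick up the toner filter cartridge that has two side lugs, hang it by its lugs on the bayonet hooks of the bench vacuum's open collar, and twist it clockwise (seen from above) until the lugs drop fully home into the locking notches. The collar was clamped by hand and is not square to the vacuum, so feel gently for its gaps and notches and force nothing. Let go at the end, and leave the lugless spent cartridge, the screwdriver and the power adapter where they are.

Things in the scene. Friction and masses are not known exactly. Their poses are not given: they have to be found in the camera images.
- filter: Filter cartridge to fit: white ribbed round body 58 mm across, grey cap (60 mm across, top 66 mm up), grip bar on the cap, two side lugs. Foot tapered to 48 mm over its last 8 mm. Origin: centre of the underside, z up, x along the grip bar and lugs. 0.18 to 0.35 kg. Stands upright on the bench. A half turn about z makes no difference.
- filter_grip (a point): Grip point on the filter's axis, 92 mm above its underside. The flat grey grip bar is 50 mm long (x), 14 mm thick (y), and reaches from 66 to 106 mm above the underside.
- filter_lugs (a point): On the filter's axis at the height of the lugs' undersides, 50 mm above the filter's underside. The two lugs stick out at +x and -x to 43 mm from the axis; each is 10 mm wide (y) and 8 mm high.
- vacuum: Bench toner vacuum, fixed: round grey can 156 mm across, black motor block 60 mm high on its +x side, bayonet collar on top, mouth up. Origin: centre of the underside, z is the bore's axis. Filter origin above this origin: 51 mm with lugs on top of the hooks, 35 mm on the ledge, 29 mm locked. Over 60 N between filter and vacuum breaks the hooks.
- collar_top (a point): On the bore's axis, level with the flat top of collar and hooks (101 mm up). Bore 64 mm across. Two entry gaps 15 mm wide, across from each other, open to above, nominally at +x and -x. The collar was clamped by hand: gaps and notches together stand up to 0.5 rad either way from that. The measured poses do not show it; see it from above or feel for it.
- collar_ledge (a point): On the bore's axis, level with the ledge (85 mm up) to which the gaps lead straight down. On it the lugs slide clockwise seen from above, under the hooks (underside 95.5 mm up); a wall stops them counter-clockwise. The lug track reaches 47 mm from the axis. All rigid, no springs: touch down at 15 mm/s or less, with a force stop.
- collar_notch (a point): On the bore's axis, level with the floor of the two locking notches (79 mm up, 6 mm below the ledge). The notches are 15 mm wide and lie 60 degrees clockwise of the gaps, under the hooks, with a solid stop right behind them.
- spent: The spent cartridge, of the plain kind: same body, cap and grip bar as the filter but no lugs. Upright on the bench; origin: centre of its underside. Leave it.
- screwdriver: A screwdriver lying on the bench. Leave it.
- adapter: A black plug-in power adapter, 60 x 45 x 30 mm. Leave it.
There are look-alikes about, which are no part of the job. Leave any red or turquoise look-alike of the filter alone.

How it is judged:
By the outcome, as a careful person would: the job done as asked, in the order asked, and still so for the second after the job is handed in, with the robot touching nothing.
It also fails if it takes over 67 s, if anything falls off the work surface, if the arm or the gripper's body presses on something with over 40 N, if the wrist force passes 120 N, or if a joint passes its speed limit or range.

ROBOT

A 6-joint arm with a two-finger parallel gripper is mounted at the origin on the work surface. World frame = base frame: x ahead of the robot, y to its left, z up, the work surface at z = 0. Lengths are in m, angles in degrees, forces in N, time in s.
With the tool pointing down it reaches from about 0.375 to 0.925 m from the base axis. Payload 5.7 kg.
Tool frame: the origin (TCP) lies between the finger pads; the fingertips stand 17 mm ahead of it and the grasp point (between the pads) lies 2 mm behind it; z points along the fingers, y is the line along which they close (so a half turn about z gives the same grasp; the last joint's range is limited). The gripper opens to 85 mm and grips with 20 to 120 N. Pads are 22 mm wide; open, the fingers measure 114 mm over their backs; the gripper's body (76 mm by 85 mm) begins 54 mm behind the grasp point. The pads swing forward as they close: fully open they stand 13 mm farther back than shut.
Start: joints at [-71.855, 20.558, 86.54, -0, 72.909, -6.595], TCP at [0.251, -0.545, 0.248] pointing down, gripper open.
Joint ranges: [-170.27, 170.27], [-57.76, 135], [12.27, 136.19], [-55.21, 235.2], [11.17, 155.16], [-170.74, 170.74]. Speed limits (degrees/s): [136.94, 136.94, 180, 180, 180, 180].

INTERFACE

Orientations are given as [roll, pitch, yaw] about the fixed x, y, z axes, in that order (R = Rz(yaw) Ry(pitch) Rx(roll)).
In Python, from cell import ctrl gives the robot as it stands.
- The arm moves only by the tool move_arm, never from a script. Its argument "plan" is a list of rows, each a list of 4 numbers: the shift along the tool's x, y, z in units of 30 mm (1.0 is 30 mm), then the turn about the tool's z in units of 8 degrees (1.0 is 8 degrees). A call has 1 to 8 rows; each row shifts and turns the commanded pose from where the row before left it, along the tool's axes as they then stand; what a row does not reach is not made up. A row lasts 1/10 s, in which the tool goes at most 50 mm and 8.59 degrees, less where a joint would pass 70% of its speed; a pose out of reach is approached as far as the arm can. A call is refused whole if a number of a shift passes 1 or a number of a turn 1, either way. A call with a gripper value outside its range is refused whole. "hand" is the opening, from 0 (shut) to 1 (fully open), set as the call begins (left out, the last holds). The fingers move at their own pace and stop on an object; the grip force is fixed at half the most. Time passes only in rows, so rows that do not move let the fingers close. It gives the time, the measured TCP pose, the force, the opening and the grip force at its end, in the units of the state.
- ctrl.sense(): the state, without advancing time (a new reading comes with each control period).
- ctrl.read_camera(name): name is "side" or "top" or "wrist"; returns a dict with "img" (384x512x3 uint8, red, green, blue), "mtx" (3x3 intrinsics, pixels), "R" (3x3) and "t" (3): a world point X has camera coordinates R X + t. Camera axes: x right, y down, z forward; pixel columns grow to the right and rows downward; lengths in m; the calibration is good to about 2 mm. A picture is of the moment at which its call begins. There is no depth.
- ctrl.job_done(): hands the job in; it is judged then, once.
The state is a dict: "clock": time; "joint_pos": joint angles; "joint_velocities": joint speeds; "joint_efforts": joint torques, N m; "tcp_pos": TCP position; "tool_rot": TCP orientation; "wrist_force": force on the tool from outside, world axes, zero at the start; "ft_torque": the same for the moment, N m; "width": opening from 0.0 (shut) to 1.0 (fully open); "grasp_force": force on a finger pad.
Only numpy, scipy, OpenCV 4.12 (cv2) and the standard library are available. Lean on these libraries where they do the work, as an engineer would, in place of code of your own. Each camera call takes 0.05 s, during which the arm holds its last target. There are 200 camera calls.

## Working session

There is one attempt and no reset: what is moved stays moved. The work goes in short steps, Python scripts to look and compute and a tool call to move; the robot and the scene stay as the last step left them, time stands still between calls to the robot, and variables do not carry over. Pictures are saved under pics/ and viewed, at most 10 in all, crops included, and the job is handed in when it is done.

Besides the shell and the picture viewer there is one more tool, called as a command line: name --pt "numbers of a row" for each row, then --argument value for the rest. move_arm: Moves the arm, as the interface text tells. Its arguments: {"type":"object","properties":{"plan":{"type":"array"},"hand":{"type":"number"}},"required":["plan"]}

```bash
mkdir -p pics; ls; python3 - <<'E'
from cell import ctrl
import cv2,numpy as np
s=ctrl.sense();print({k:np.round(v,3).tolist() for k,v in s.items()})
for n in("top","side"):
    c=ctrl.read_camera(n);cv2.imwrite(f"pics/{n}0.png",c["img"][:,:,::-1]);print(n,c["mtx"].round(1).tolist(),c["R"].round(3).tolist(),c["t"].round(3).tolist())
a=cv2.imread("pics/top0.png");b=cv2.imread("pics/side0.png")
E
```

```text
pics
{'clock': 0.0, 'joint_pos': [-71.855, 20.599, 86.598, 0.001, 72.91, -6.597], 'joint_velocities': [-0.04, -0.121, 0.073, 0.02, 0.012, -0.025], 'joint_efforts': [-0.001, -52.762, -27.862, -0.0, 0.013, -0.0], 'tcp_pos': [0.251, -0.544, 0.247], 'tool_rot': [-179.894, -0.014, 24.741], 'wrist_force': [0.163, -0.778, -0.742], 'ft_torque': [0.024, -0.046, 0.023], 'grasp_force': 0.0, 'width': 1.003}
top [[358.1, 0.0, 259.3], [0.0, 358.1, 190.6], [0.0, 0.0, 1.0]] [[0.007, -1.0, -0.001], [-0.997, -0.007, -0.075], [0.075, 0.001, -0.997]] [0.059, 0.535, 1.075]
side [[381.8, 0.0, 258.2], [0.0, 381.8, 197.0], [0.0, 0.0, 1.0]] [[-0.86, -0.51, 0.012], [-0.301, 0.488, -0.82], [0.412, -0.708, -0.573]] [0.458, 0.202, 0.884]
```

View pics/top0.png

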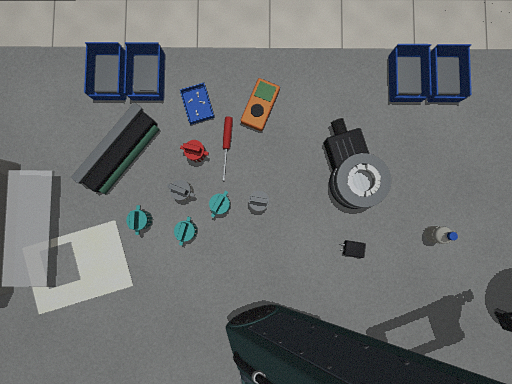

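View pics/side0.png

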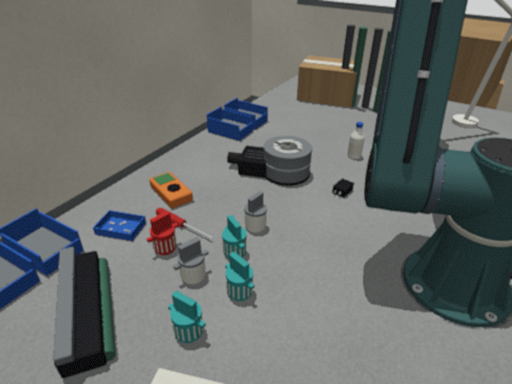

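The top view shows the grey-capped candidates at (181,190) and (258,203). The red look-alike is at (194,151), the turquoise ones at (219,204), (138,219) and (185,231), and the vacuum collar at (362,181). In the side view the grey ones are at (192,260) and (255,213). I'll check them for lugs in one close crop.

```bash
python3 - <<'E'
import cv2,numpy as np
a=cv2.imread("pics/top0.png");b=cv2.imread("pics/side0.png")
f=lambda im,u,v,w=28,s=9:cv2.resize(im[v-w:v+w,u-w:u+w],(266,266),interpolation=cv2.INTER_CUBIC)
o=np.vstack([np.hstack([f(a,181,190),f(a,258,203),f(a,362,181,32)]),np.hstack([f(b,192,260,32),f(b,255,213,32),f(b,288,158,32)])])
cv2.imwrite("pics/crop.png",o)
E
```

```text
(no output)
```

View pics/crop.png

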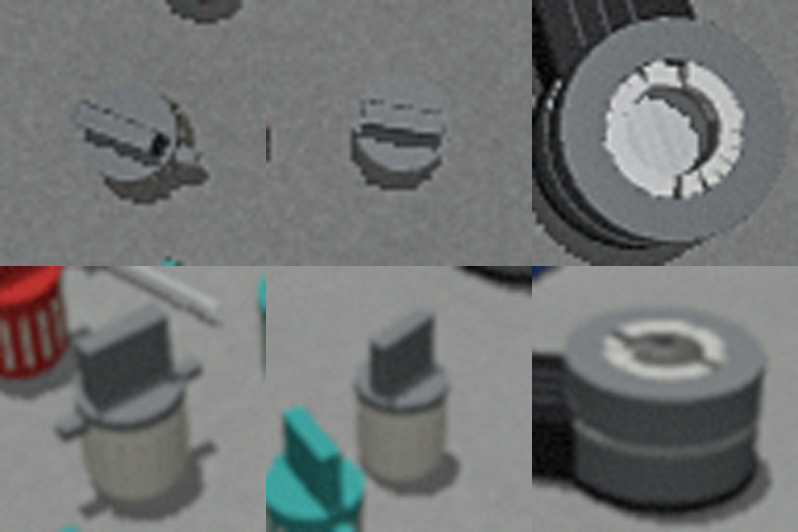

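The left candidate, top (181,190) and side (192,260), has two side lugs, so it is the filter. The one at (258,203) is lugless and is the spent cartridge. The collar's gaps show as dark slits in the white ring, near top (364,168) and (364,194).

```bash
cat > h.py <<'E'
from cell import ctrl
import cv2,numpy as np
def ray(c,p):
    d=c["R"].T@np.linalg.solve(c["mtx"],[p[0],p[1],1.]);return -c["R"].T@c["t"],d/np.linalg.norm(d)
def onz(c,p,z):
    o,d=ray(c,p);return o+d*(z-o[2])/d[2]
def tri(*cp):
    A=np.zeros((3,3));b=np.zeros(3)
    for c,p in cp:
        o,d=ray(c,p);M=np.eye(3)-np.outer(d,d);A+=M;b+=M@o
    X=np.linalg.solve(A,b);return X,[np.round(np.linalg.norm((np.eye(3)-np.outer(d,d))@(X-o))*1e3,1) for o,d in (ray(c,p) for c,p in cp)]
def proj(c,X):
    q=c["mtx"]@(c["R"]@np.array(X)+c["t"]);return q[:2]/q[2]
E
python3 - <<'E'
from h import *
t=ctrl.read_camera("top");s=ctrl.read_camera("side");w=ctrl.read_camera("wrist")
print("filter bar top",tri((t,(178.3,189.4)),(s,(190,242))))
print("collar",tri((t,(364.4,180.3)),(s,(288,146.2))))
print("collar z.101",onz(t,(364.4,180.3),.101),onz(s,(288,146.2),.101))
st=ctrl.sense();from scipy.spatial.transform import Rotation as Ro
R=Ro.from_euler("xyz",st["tool_rot"],degrees=True).as_matrix()
C=-w["R"].T@w["t"];print("cam in tool",R.T@(C-st["tcp_pos"]),"\n",w["R"]@R, w["mtx"])
print("tool axes",R.round(3))
E
```

```text
filter bar top (array([0.53160424, 0.29264838, 0.10459458]), [np.float64(2.0), np.float64(2.0)])
collar (array([ 0.5608701 , -0.23526032,  0.09928096]), [np.float64(1.1), np.float64(1.1)])
collar z.101 [ 0.55966919 -0.23527561  0.101     ] [ 0.56042735 -0.23166202  0.101     ]
cam in tool [ 0.0667559   0.00050682 -0.1255761 ] 
 [[-4.72220122e-04  9.99999742e-01 -5.41170728e-04]
 [-9.65099382e-01 -5.97463039e-04 -2.61883228e-01]
 [-2.61883484e-01  3.98617006e-04  9.65099416e-01]] [[325.87815814   0.         255.48344428]
 [  0.         325.87815814 190.04533387]
 [  0.           0.           1.        ]]
tool axes [[ 0.908  0.419 -0.   ]
 [ 0.419 -0.908  0.001]
 [ 0.    -0.001 -1.   ]]
```

move_arm --pt "0.5 -0.2 0 0" --pt "0.98 -0.36 0 0" --pt "0.98 -0.36 0 0" --pt "0.98 -0.36 0 0" --pt "0.98 -0.36 0 0" --pt "0.98 -0.36 0 0" --pt "0.98 -0.36 0 0" --pt "0.98 -0.36 0 0"

```text
clock: 1.05
tcp_pos: [0.4186, -0.3762, 0.2483]
tool_rot: [-180.0, -0.0, 24.8]
wrist_force: [0.4, 0.3, 0.6]
width: 1.002
grasp_force: 0.0
```

move_arm --pt "0.98 -0.36 0 0" --pt "0.98 -0.36 0 0" --pt "0.98 -0.36 0 0" --pt "0.98 -0.36 0 0" --pt "0.98 -0.36 0 0" --pt "0.98 -0.36 0 0" --pt "0.4 -0.15 0 0" --pt "0 0 0 0"

```text
clock: 1.85
tcp_pos: [0.5604, -0.2347, 0.2482]
tool_rot: [-180.0, -0.0, 24.9]
wrist_force: [-0.6, -0.4, -0.1]
width: 1.004
grasp_force: 0.0
```

```bash
python3 - <<'E'
from h import *
w=ctrl.read_camera("wrist");print(ctrl.sense()["tcp_pos"],ctrl.sense()["tool_rot"])
cv2.imwrite("pics/w1.png",w["img"][:,:,::-1]);np.savez("w1.npz",**w)
E
```

```text
[ 0.55946578 -0.23581184  0.24815713] [-1.79984047e+02  4.08691657e-02  2.48471806e+01]
```

View pics/w1.png

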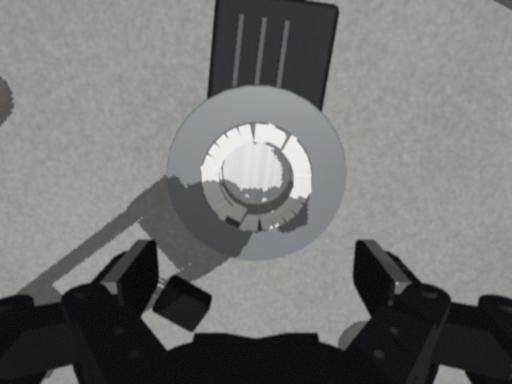

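The wrist view shows the collar at about (257,175), with dark slits near (285,142) and (236,219). I'll enlarge it.

```bash
python3 - <<'E'
import cv2
a=cv2.imread("pics/w1.png")[110:240,190:324]
a=cv2.convertScaleAbs(a,alpha=1.0)
cv2.imwrite("pics/w1c.png",cv2.resize(a,None,fx=4.5,fy=4.5,interpolation=cv2.INTER_CUBIC))
E
```

```text
(no output)
```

View pics/w1c.png

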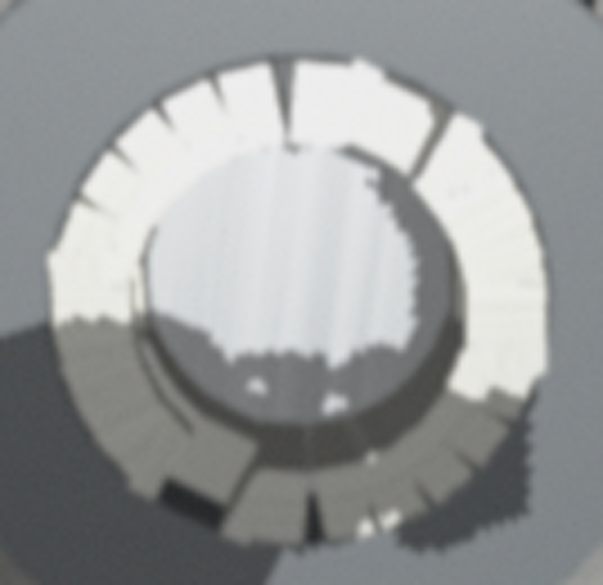

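The gaps' corners can be cast onto the hook plane. The lower-left gap shows its dark outer wall at crop (160..225, 485..520), and the upper-right gap lies at crop (365..440, 65..115). Next I fit the collar centre, and take a second wrist view from another place to get the height.

```bash
cat >> h.py <<'E'
from scipy.optimize import least_squares
def circ(P):
    f=lambda q:np.hypot(P[:,0]-q[0],P[:,1]-q[1])-q[2]
    r=least_squares(f,[*P[:,:2].mean(0),.05],loss="soft_l1",f_scale=.001);return r.x,np.abs(r.fun).mean()
def disc(c,near,lo=3):
    im=c["img"].astype(int);m=((im[:,:,2]-im[:,:,0]>=lo)).astype(np.uint8)
    m=cv2.morphologyEx(cv2.medianBlur(m*255,5),cv2.MORPH_OPEN,np.ones((5,5)))
    cs,_=cv2.findContours(m,cv2.RETR_EXTERNAL,cv2.CHAIN_APPROX_NONE)
    cs=[k for k in cs if cv2.contourArea(k)>200 and cv2.pointPolygonTest(k,near,True)>-10]
    return max(cs,key=cv2.contourArea)[:,0,:].astype(float),m
E
python3 - <<'E'
from h import *
w=dict(np.load("w1.npz"));t=ctrl.read_camera("top")
for n,c,near in(("w",w,(257,175)),("t",t,(364,180))):
    i=c["img"]; print(n,[i[y,x].tolist() for x,y in (((257,100),(180,170),(400,170),(330,190)) if n=="w" else ((364,160),(385,180),(410,180),(340,180)))])
    try:
        k,m=disc(c,near,6)
        P=np.array([onz(c,p,.101) for p in k]);print(len(k),k.min(0),k.max(0),circ(P))
    except Exception as e:print(e)
c=lambda x,y:(190+x/4.5,110+y/4.5)
for nm,p,z in(("LLa",(158,495),.101),("LLb",(218,528),.101),("LLbin",(255,462),.101),("LLa85",(168,480),.085),("LLb85",(228,510),.085),("URa",(365,65),.101),("URb",(440,112),.101),("URbin",(414,182),.101),("URain",(350,150),.101)):
    print(nm,onz(w,c(*p),z).round(4)[:2])
E
```

```text
w [[151, 156, 159], [135, 141, 144], [152, 153, 151], [130, 135, 137]]
max() iterable argument is empty
t [[125, 131, 132], [13, 5, 5], [21, 34, 29], [131, 132, 136]]
max() iterable argument is empty
LLa [ 0.5177 -0.2255]
LLb [ 0.5163 -0.2391]
LLbin [ 0.532 -0.24 ]
LLa85 [ 0.5155 -0.2271]
LLb85 [ 0.5147 -0.2412]
URa [ 0.6102 -0.2265]
URb [ 0.6084 -0.2427]
URbin [ 0.5947 -0.2441]
URain [ 0.5951 -0.2307]
```

```bash
python3 - <<'E'
from h import *
w=dict(np.load("w1.npz"))
i=cv2.GaussianBlur(w["img"],(0,0),1.5).astype(int);m=((i[:,:,2]-i[:,:,0])>=4).astype(np.uint8)
cs,_=cv2.findContours(m,cv2.RETR_EXTERNAL,cv2.CHAIN_APPROX_NONE)
k=max(cs,key=lambda k:cv2.contourArea(k) if 120<k[:,0,1].mean()<230 else 0)[:,0,:].astype(float)
print(len(k),k.min(0),k.max(0))
for z in(.101,.085):
    print(circ(np.array([onz(w,p,z) for p in k])))
# white ring / outer track ring edges: bright part, convex hull
g=cv2.cvtColor(w["img"],cv2.COLOR_RGB2GRAY)
wm=((g>185)).astype(np.uint8);cs,_=cv2.findContours(wm,cv2.RETR_EXTERNAL,cv2.CHAIN_APPROX_NONE)
k=max(cs,key=cv2.contourArea)[:,0,:].astype(float);P=np.array([onz(w,p,.101) for p in k])
r=np.hypot(P[:,0]-.562,P[:,1]+.2345);print("outer white",circ(P[r>.043]))
E
```

```text
2 [117. 383.] [118. 383.]
(array([ 0.29573339, -0.20097266,  0.01206031]), np.float64(6.89826751502226e-08))
(array([ 0.27681058, -0.20053872,  0.01259246]), np.float64(1.0634330489898286e-07))
outer white (array([ 0.56296026, -0.23452566,  0.0462447 ]), np.float64(0.0008656358816157427))
```

move_arm --pt "-0.6 -0.2 0 0.5" --pt "-0.6 -0.9 0 1" --pt "-0.6 -0.9 0 0.7" --pt "0 0 0 0"

```text
clock: 2.35
tcp_pos: [0.486, -0.1956, 0.2478]
tool_rot: [-179.8, 0.2, 6.9]
wrist_force: [0.5, 0.3, 0.0]
width: 0.996
grasp_force: 0.0
```

```bash
python3 - <<'E'
from h import *
w=ctrl.read_camera("wrist");np.savez("w2.npz",**w)
print(proj(w,[.562,-.2345,.101]))
u,v=proj(w,[.562,-.2345,.101]).astype(int);a=w["img"][max(v-62,0):v+62,u-65:u+65,::-1];print(u-65,max(v-62,0))
cv2.imwrite("pics/w2c.png",cv2.resize(a,None,fx=4.5,fy=4.5,interpolation=cv2.INTER_CUBIC))
E
```

```text
[314.83967428  95.90354493]
249 33
```

View pics/w2c.png

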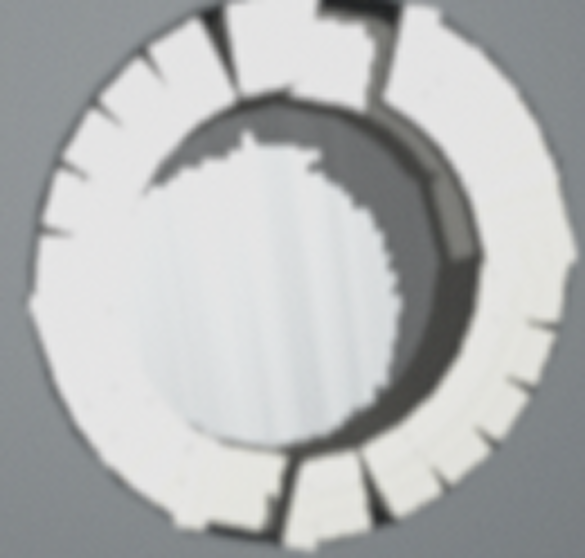

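This second view is clear. The upper gap lies between crop (320,8) and (403,8), with its inner right edge at (380,97). The lower gap lies between about (192,527) and (283,545), with its inner right edge at (292,455).

```bash
python3 - <<'E'
from h import *
w=dict(np.load("w2.npz"));w1=dict(np.load("w1.npz"))
c=lambda x,y:(249+x/4.5,33+y/4.5);c1=lambda x,y:(190+x/4.5,110+y/4.5)
for nm,p in(("Ua",(320,8)),("Ub",(403,8)),("Ubin",(380,97)),("La",(192,527)),("Lb",(283,545)),("Lbin",(292,455))): print(nm,onz(w,c(*p),.101).round(4)[:2])
for a,b in(((403,8),(440,112)),((380,97),(414,182)),((283,545),(218,528)),((292,455),(255,462))): print(tri((w,c(*a)),(w1,c1(*b))))
g=cv2.cvtColor(w["img"],cv2.COLOR_RGB2GRAY);wm=(g>185).astype(np.uint8);cs,_=cv2.findContours(wm,cv2.RETR_EXTERNAL,cv2.CHAIN_APPROX_NONE)
k=max(cs,key=cv2.contourArea)[:,0,:].astype(float)
for z in(.101,.085):
    P=np.array([onz(w,p,z) for p in k]);r=np.hypot(P[:,0]-.562,P[:,1]+.2345);print("outer white",z,circ(P[r>.043]))
s=ctrl.sense()
f=np.array([.5316,.2926,.105]);print(s["tcp_pos"],s["tool_rot"])
E
```

```text
Ua [ 0.6069 -0.2309]
Ub [ 0.6086 -0.2449]
Ubin [ 0.5942 -0.2436]
La [ 0.5166 -0.2226]
Lb [ 0.5153 -0.24  ]
Lbin [ 0.5319 -0.2388]
(array([ 0.60821157, -0.24331971,  0.10402499]), [np.float64(1.0), np.float64(1.0)])
(array([ 0.59453694, -0.24426929,  0.09860237]), [np.float64(0.1), np.float64(0.1)])
(array([ 0.5151241 , -0.23989809,  0.09847933]), [np.float64(0.5), np.float64(0.5)])
(array([ 0.53167668, -0.23966245,  0.09944991]), [np.float64(0.6), np.float64(0.6)])
outer white 0.101 (array([ 0.56240833, -0.23317366,  0.04498882]), np.float64(0.0007498203033264726))
outer white 0.085 (array([ 0.56284222, -0.23524741,  0.04712359]), np.float64(0.0008808756174072821))
[ 0.48832608 -0.19722898  0.24832504] [-1.79963684e+02  7.74937460e-02  7.09610538e+00]
```

move_arm --pt "0.1 -0.5 0 0" --pt "0.2 -0.95 0 0" --pt "0.2 -0.95 0 0" --pt "0.2 -0.95 0 0" --pt "0.2 -0.95 0 0" --pt "0.2 -0.95 0 0" --pt "0.2 -0.95 0 0" --pt "0.2 -0.95 0 0"

```text
clock: 3.2
tcp_pos: [0.5098, 0.0223, 0.2485]
tool_rot: [180.0, -0.1, 7.2]
wrist_force: [0.1, 0.8, 0.6]
width: 1.003
grasp_force: 0.0
```

move_arm --pt "0.2 -0.95 0 0" --pt "0.2 -0.95 0 0" --pt "0.2 -0.95 0 0" --pt "0.2 -0.95 0 0" --pt "0.2 -0.95 0 0" --pt "0.2 -0.95 0 0" --pt "0.2 -0.95 0 0" --pt "0.2 -0.95 0 0"

```text
clock: 4.0
tcp_pos: [0.5289, 0.255, 0.2483]
tool_rot: [-180.0, -0.0, 7.2]
wrist_force: [-0.4, -1.6, 0.2]
width: 1.001
grasp_force: 0.0
```

move_arm --pt "0.2 -0.95 0 -0.5" --pt "0 0 0 -0.9" --pt "0 0 0 -1" --pt "0 0 0 -1" --pt "0 0 0 -1" --pt "0 0 0 -1" --pt "0 0 0 -1" --pt "0 0 0 -0.8"

```text
clock: 4.8
tcp_pos: [0.5312, 0.2828, 0.2483]
tool_rot: [180.0, -0.0, 65.1]
wrist_force: [-0.1, -0.4, 0.4]
width: 1.003
grasp_force: 0.0
```

move_arm --pt "0 0 0 0" --pt "0 0 0 0"

```text
clock: 5.0
tcp_pos: [0.5309, 0.2825, 0.2483]
tool_rot: [180.0, -0.0, 64.6]
wrist_force: [-0.6, -0.5, -0.5]
width: 1.002
grasp_force: 0.0
```

```bash
python3 - <<'E'
from h import *
w=ctrl.read_camera("wrist");np.savez("w3.npz",**w);s=ctrl.sense();print(s["tcp_pos"],s["tool_rot"])
cv2.imwrite("pics/w3.png",w["img"][:,:,::-1])
E
```

```text
[0.53082861 0.28246979 0.2482678 ] [ 1.79998817e+02 -1.40477725e-02  6.45922679e+01]
```

View pics/w3.png

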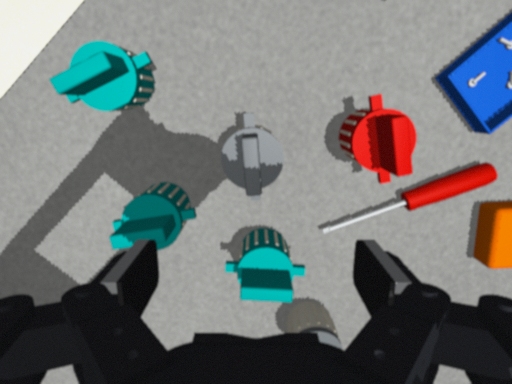

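The filter cap is at about (252,157), with its bar running along the image vertical from (247,130) to (253,195). It is grey, and no neighbour lies where the fingers come down. Next I measure the bar's top outline and compare it with the top and side views.

```bash
python3 - <<'E'
from h import *
w=dict(np.load("w3.npz"))
g=cv2.cvtColor(w["img"],cv2.COLOR_RGB2GRAY)
a=w["img"][100:210,205:300,::-1];cv2.imwrite("pics/w3c.png",cv2.resize(a,None,fx=5.4,fy=5.4,interpolation=cv2.INTER_CUBIC))
b=cv2.blur(g,(1,5))
for r in(140,150,160,170,180,190): print(r,b[r,222:284:1].tolist())
E
```

```text
140 [90, 89, 90, 98, 113, 129, 142, 150, 153, 155, 155, 153, 144, 123, 100, 87, 84, 83, 81, 87, 109, 126, 133, 134, 137, 139, 140, 142, 145, 146, 148, 150, 152, 149, 135, 123, 132, 150, 158, 158, 158, 158, 159, 158, 159, 159, 159, 159, 159, 159, 160, 159, 158, 156, 154, 156, 156, 156, 158, 158, 158, 157]
150 [121, 143, 150, 151, 152, 152, 152, 152, 152, 152, 152, 153, 151, 139, 118, 94, 84, 82, 82, 84, 99, 124, 143, 148, 150, 150, 152, 153, 154, 155, 157, 158, 159, 159, 152, 134, 123, 140, 154, 156, 157, 156, 156, 156, 156, 156, 156, 156, 157, 157, 157, 157, 158, 158, 157, 158, 157, 157, 158, 159, 158, 159]
160 [82, 81, 82, 81, 82, 86, 99, 114, 116, 109, 106, 110, 113, 109, 101, 90, 81, 82, 81, 80, 84, 104, 127, 142, 148, 149, 150, 151, 152, 154, 154, 156, 156, 156, 155, 147, 127, 120, 138, 149, 149, 148, 148, 151, 154, 154, 154, 154, 154, 154, 155, 155, 155, 155, 154, 151, 150, 153, 153, 151, 155, 157]
170 [90, 86, 82, 81, 80, 81, 81, 82, 81, 81, 81, 81, 81, 81, 81, 80, 80, 81, 80, 80, 79, 75, 74, 79, 82, 84, 84, 83, 86, 88, 87, 83, 82, 84, 87, 85, 82, 80, 75, 77, 80, 80, 80, 80, 80, 80, 80, 80, 80, 81, 81, 80, 79, 80, 80, 79, 80, 85, 100, 126, 150, 160]
180 [114, 124, 131, 137, 145, 147, 140, 130, 118, 103, 92, 85, 81, 81, 80, 80, 80, 80, 80, 80, 79, 78, 73, 73, 76, 80, 80, 80, 80, 80, 78, 79, 79, 79, 79, 79, 78, 81, 85, 78, 76, 79, 79, 80, 79, 79, 79, 80, 81, 84, 89, 100, 111, 127, 142, 152, 157, 161, 162, 164, 164, 165]
190 [163, 161, 159, 159, 160, 161, 163, 165, 165, 164, 162, 161, 161, 163, 162, 162, 161, 163, 165, 163, 158, 153, 143, 118, 89, 77, 79, 79, 79, 79, 79, 78, 78, 78, 77, 77, 78, 75, 75, 98, 137, 154, 159, 163, 165, 165, 164, 162, 160, 159, 157, 158, 159, 160, 162, 164, 164, 165, 164, 163, 160, 159]
```

View pics/w3c.png

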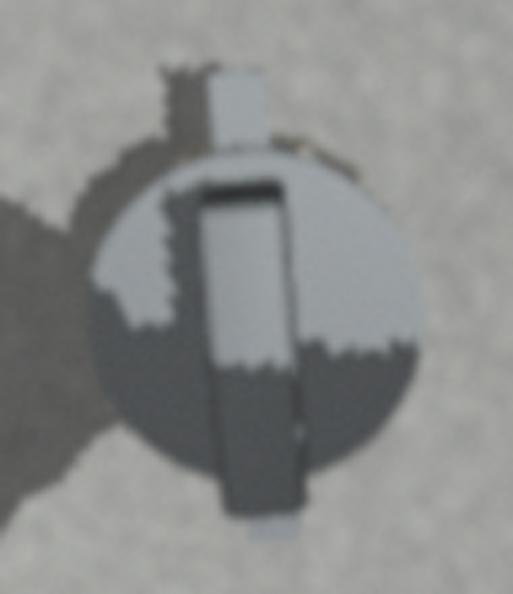

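The crop shows the bar's top face with corners at (200,205), (281,203), (305,512) and (222,515). A lug shows above at (240,100), with the tip of the other below at (275,527), which confirms this is the lugged filter.

```bash
python3 - <<'E'
from h import *
w=dict(np.load("w3.npz"));c=lambda x,y:(205+x/5.4,100+y/5.4)
Q=[c(200,205),c(281,203),c(305,512),c(222,515)]
s=ctrl.read_camera("side");sp=(190,242)
ctr=np.mean(Q,0);print("height",tri((w,ctr),(s,sp)))
for z in(.104,.106):
    P=np.array([onz(w,q,z) for q in Q]);a=(P[0]+P[1])/2;b=(P[2]+P[3])/2;d=a-b
    l=(P[0]+P[3])/2-(P[1]+P[2])/2
    e=(P[0]-P[3])+(P[1]-P[2])
    print(z,"ctr",P.mean(0),"len",np.linalg.norm(d),"wid",np.linalg.norm(l),"ang",np.degrees(np.arctan2(e[1],e[0])))
st=ctrl.sense();y=np.radians(st["tool_rot"][2]);d=P.mean(0)[:2]-st["tcp_pos"][:2]
print(st["tcp_pos"],st["tool_rot"],"tool shift units",(d@[np.cos(y),np.sin(y)])/.03,(d@[np.sin(y),-np.cos(y)])/.03)
E
```

```text
height (array([0.53396701, 0.29475067, 0.10471579]), [np.float64(1.3), np.float64(1.3)])
0.104 ctr [0.53448221 0.29516464 0.104     ] len 0.049186223593831416 wid 0.012802996719789203 ang 68.5593618707393
0.106 ctr [0.5346721  0.29551145 0.106     ] len 0.048821874009861835 wid 0.01270815783630538 ang 68.55936187073925
[0.530736   0.28239025 0.24827434] [-1.79999588e+02 -9.82476333e-03  6.46185610e+01] tool shift units 0.45139477300004444 -0.06893794148638667
```

move_arm --pt "0.45 -0.07 0 -0.5" --pt "0 0 0.6 0" --pt "0 0 0.9 0" --pt "0 0 0.9 0" --pt "0 0 0.9 0" --pt "0 0 0.9 0" --pt "0 0 0.6 0" --pt "0 0 0.24 0"

```text
clock: 5.9
tcp_pos: [0.5332, 0.2949, 0.0951]
tool_rot: [-179.9, 0.1, 68.7]
wrist_force: [-0.1, 0.6, 0.6]
width: 0.998
grasp_force: 0.0
```

move_arm --pt "0 0 0.1 0" --pt "0 0 0.1 0" --pt "0 0 0 0"

```text
clock: 6.2
tcp_pos: [0.5349, 0.2956, 0.0918]
tool_rot: [180.0, -0.1, 68.7]
wrist_force: [0.0, 0.2, 0.9]
width: 0.998
grasp_force: 0.0
```

move_arm --pt "0 0 0 0" --pt "0 0 0 0" --pt "0 0 0 0" --pt "0 0 0 0" --pt "0 0 0 0" --pt "0 0 0 0" --pt "0 0 0 0" --pt "0 0 0 0" --hand 0

```text
clock: 7.0
tcp_pos: [0.5344, 0.2953, 0.0913]
tool_rot: [180.0, -0.0, 68.7]
wrist_force: [-1.2, -0.2, 1.8]
width: 0.158
grasp_force: 61.0
```

move_arm --pt "0 0 -0.2 0" --pt "0 0 -0.5 0" --pt "0 0 -0.9 0" --pt "0 0 -0.9 0" --pt "0 0 -0.9 0" --pt "0 0 -0.9 0" --pt "0 0 -0.7 0" --pt "0 0 -0.3 0"

```text
clock: 7.8
tcp_pos: [0.535, 0.2956, 0.2523]
tool_rot: [179.9, -0.1, 68.7]
wrist_force: [1.7, -0.4, -3.2]
width: 0.155
grasp_force: 60.5
```

move_arm --pt "0 0 0 0.5" --pt "0 0 0 0.9" --pt "0 0 0 1" --pt "0 0 0 1" --pt "0 0 0 1" --pt "0 0 0 1" --pt "0 0 0 1" --pt "0 0 0 1"

```text
clock: 8.6
tcp_pos: [0.5335, 0.295, 0.2488]
tool_rot: [180.0, 0.1, 9.2]
wrist_force: [0.1, 0.3, -3.3]
width: 0.156
grasp_force: 60.3
```

move_arm --pt "0 0 0 0.9" --pt "0 0 0 0.6" --pt "0 0 0 0" --pt "0 0 0 0"

```text
clock: 9.0
tcp_pos: [0.5338, 0.2951, 0.2493]
tool_rot: [180.0, 0.1, -2.3]
wrist_force: [0.2, -0.0, -3.2]
width: 0.149
grasp_force: 60.3
```

```bash
cat > go.py <<'E'
from h import *
import sys
x,y=map(float,sys.argv[1:3])
st=ctrl.sense();a=np.radians(st["tool_rot"][2]);d=np.array([x,y])-st["tcp_pos"][:2]
print(st["tcp_pos"].round(4) if hasattr(st["tcp_pos"],"round") else st["tcp_pos"],st["tool_rot"],st["wrist_force"],st["grasp_force"],"units",(d@[np.cos(a),np.sin(a)])/.03,(d@[np.sin(a),-np.cos(a)])/.03)
E
python3 go.py .5628 -.2341
```

```text
[0.5338 0.2951 0.2493] [ 1.79966823e+02  8.96821151e-02 -2.32468556e+00] [ 0.1699322  -0.02726929 -3.1822091 ] 60.33051252365112 units 1.6809155051803768 17.586322356559684
```

move_arm --pt "0.03 0.5 0 0" --pt "0.1 0.95 0 0" --pt "0.1 0.95 0 0" --pt "0.1 0.95 0 0" --pt "0.1 0.95 0 0" --pt "0.1 0.95 0 0" --pt "0.1 0.95 0 0" --pt "0.1 0.95 0 0"

```text
clock: 9.8
tcp_pos: [0.5466, 0.0781, 0.2501]
tool_rot: [180.0, 0.0, -2.4]
wrist_force: [1.0, -0.9, -4.5]
width: 0.153
grasp_force: 60.4
```

move_arm --pt "0.1 0.95 0 0" --pt "0.1 0.95 0 0" --pt "0.1 0.95 0 0" --pt "0.1 0.95 0 0" --pt "0.1 0.95 0 0" --pt "0.1 0.95 0 0" --pt "0.1 0.95 0 0" --pt "0.1 0.95 0 0"

```text
clock: 10.6
tcp_pos: [0.5604, -0.1506, 0.25]
tool_rot: [180.0, 0.0, -2.4]
wrist_force: [-0.4, 0.2, -3.7]
width: 0.15
grasp_force: 60.4
```

move_arm --pt "0.1 0.95 0 0" --pt "0.05 0.95 0 0" --pt "0 0.6 0 0" --pt "0 0.3 0 0" --pt "0 0 0 0" --pt "0 0 0 0"

```text
clock: 11.2
tcp_pos: [0.5618, -0.232, 0.25]
tool_rot: [-179.9, 0.0, -2.4]
wrist_force: [0.2, 0.9, -3.0]
width: 0.158
grasp_force: 60.3
```

```bash
python3 go.py .5628 -.2341;python3 - <<'E'
from h import *
w=ctrl.read_camera("wrist");s=ctrl.read_camera("side")
a=w["img"][:,:,::-1];cv2.imwrite("pics/w4.png",np.hstack([a[0:300,130:400],cv2.resize(s["img"][80:200,230:350,::-1],(300,300),interpolation=cv2.INTER_CUBIC)]))
E
```

```text
[ 0.5618 -0.232   0.25  ] [-1.79935415e+02  3.11653030e-02 -2.44485219e+00] [ 0.23198949  0.89968801 -3.01549519] 60.25843262672424 units 0.03655538404797276 0.06987261312860962
```

View pics/w4.png

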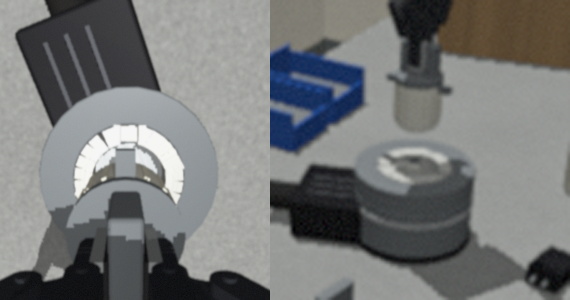

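The filter hangs straight in the hand, with its lug in line with the upper gap at crop (128,132). I correct the small offset and lower it into the bore.

move_arm --pt "0.04 0.07 0 0" --pt "0 0 0.4 0" --pt "0 0 0.6 0" --pt "0 0 0.6 0" --pt "0 0 0.3 0" --pt "0 0 0.1 0" --pt "0 0 0 0" --pt "0 0 0 0"

```text
clock: 12.1
tcp_pos: [0.5638, -0.2353, 0.1908]
tool_rot: [180.0, -0.1, -2.5]
wrist_force: [0.4, -0.1, -2.0]
width: 0.156
grasp_force: 60.2
```

move_arm --pt "0 0 0.2 0" --pt "0 0 0.2 0" --pt "0 0 0.2 0" --pt "0 0 0.15 0" --pt "0 0 0.1 0" --pt "0 0 0 0"

```text
clock: 12.7
tcp_pos: [0.5629, -0.2348, 0.1639]
tool_rot: [-180.0, 0.1, -2.5]
wrist_force: [0.8, 0.1, -2.7]
width: 0.154
grasp_force: 60.3
```

```bash
python3 go.py .5628 -.2341
```

```text
[ 0.5629 -0.2348  0.1639] [-1.79964629e+02  6.14011405e-02 -2.46021352e+00] [ 0.76421525  0.12247984 -2.73972559] 60.30221700668335 units -0.003039539269392504 -0.02369610793693577
```

move_arm --pt "0 -0.02 0.08 0" --pt "0 0 0.1 0" --pt "0 0 0.1 0" --pt "0 0 0.1 0" --pt "0 0 0.05 0" --pt "0 0 0.05 0" --pt "0 0 0 0"

```text
clock: 13.4
tcp_pos: [0.5631, -0.2344, 0.1499]
tool_rot: [-180.0, 0.0, -2.5]
wrist_force: [0.0, 0.2, -4.1]
width: 0.156
grasp_force: 60.3
```

move_arm --pt "0 0 0.05 0" --pt "0 0 0.05 0" --pt "0 0 0.04 0" --pt "0 0 0.04 0" --pt "0 0 0 0"

```text
clock: 13.9
tcp_pos: [0.5631, -0.2343, 0.1446]
tool_rot: [-180.0, 0.0, -2.5]
wrist_force: [0.3, -0.2, -3.6]
width: 0.155
grasp_force: 60.3
```

move_arm --pt "0 0 0.04 0" --pt "0 0 0.04 0" --pt "0 0 0.04 0" --pt "0 0 0 0"

```text
clock: 14.3
tcp_pos: [0.5631, -0.2343, 0.1409]
tool_rot: [-180.0, 0.0, -2.5]
wrist_force: [-0.4, 0.1, -3.4]
width: 0.155
grasp_force: 60.3
```

move_arm --pt "0 0 0.03 0" --pt "0 0 0.03 0" --pt "0 0 0 0"

```text
clock: 14.6
tcp_pos: [0.5631, -0.2344, 0.1393]
tool_rot: [-180.0, 0.0, -2.5]
wrist_force: [0.5, 0.7, -3.1]
width: 0.151
grasp_force: 60.3
```

The lugs are below the hook tops with no contact force, so they are in the gaps. I go on down to the ledge.

move_arm --pt "0 0 0.05 0" --pt "0 0 0.05 0" --pt "0 0 0.05 0" --pt "0 0 0.05 0" --pt "0 0 0 0"

```text
clock: 15.1
tcp_pos: [0.5631, -0.2343, 0.1331]
tool_rot: [-180.0, 0.0, -2.5]
wrist_force: [0.4, 0.7, -3.8]
width: 0.15
grasp_force: 60.3
```

move_arm --pt "0 0 0.04 0" --pt "0 0 0.04 0" --pt "0 0 0.04 0" --pt "0 0 0.04 0" --pt "0 0 0 0"

```text
clock: 15.6
tcp_pos: [0.5631, -0.2343, 0.1284]
tool_rot: [-180.0, 0.0, -2.5]
wrist_force: [-0.1, 0.4, -3.2]
width: 0.156
grasp_force: 60.3
```

move_arm --pt "0 0 0.03 0" --pt "0 0 0.02 0" --pt "0 0 0 0"

```text
clock: 15.9
tcp_pos: [0.5632, -0.2344, 0.127]
tool_rot: [-180.0, 0.0, -2.5]
wrist_force: [-0.4, -0.4, -4.6]
width: 0.16
grasp_force: 60.3
```

move_arm --pt "0 0 0.02 0" --pt "0 0 0 0"

```text
clock: 16.1
tcp_pos: [0.5632, -0.2344, 0.1264]
tool_rot: [-180.0, 0.0, -2.5]
wrist_force: [0.1, -0.3, -4.3]
width: 0.155
grasp_force: 60.3
```

move_arm --pt "0 0 0.02 0" --pt "0 0 0 0"

```text
clock: 16.3
tcp_pos: [0.5633, -0.2344, 0.1261]
tool_rot: [-180.0, -0.0, -2.5]
wrist_force: [-1.1, 1.1, -1.3]
width: 0.152
grasp_force: 60.7
```

move_arm --pt "0 0 0 0.1" --pt "0 0 0 0.2" --pt "0 0 0 0.2" --pt "0 0 0 0"

```text
clock: 16.7
tcp_pos: [0.5635, -0.2346, 0.1261]
tool_rot: [180.0, -0.0, -6.5]
wrist_force: [0.2, 0.5, -0.2]
width: 0.151
grasp_force: 60.7
```

move_arm --pt "0 0 0 0.2" --pt "0 0 0 0.25" --pt "0 0 0 0.25" --pt "0 0 0 0.25" --pt "0 0 0 0.1" --pt "0 0 0 0"

```text
clock: 17.3
tcp_pos: [0.5635, -0.2346, 0.1262]
tool_rot: [180.0, -0.0, -14.9]
wrist_force: [0.1, -0.8, 1.5]
width: 0.156
grasp_force: 61.1
```

move_arm --pt "0 0 0 0.2" --pt "0 0 0 0.25" --pt "0 0 0 0.25" --pt "0 0 0 0.25" --pt "0 0 0 0.25" --pt "0 0 0 0.25" --pt "0 0 0 0.25" --pt "0 0 0 0.1"

```text
clock: 18.1
tcp_pos: [0.5635, -0.2344, 0.1262]
tool_rot: [-180.0, -0.0, -29.3]
wrist_force: [0.8, 1.3, 3.3]
width: 0.151
grasp_force: 61.3
```

move_arm --pt "0 0 0 0.2" --pt "0 0 0 0.25" --pt "0 0 0 0.25" --pt "0 0 0 0.25" --pt "0 0 0 0.25" --pt "0 0 0 0.25" --pt "0 0 0 0.2" --pt "0 0 0 0"

```text
clock: 18.9
tcp_pos: [0.5635, -0.2344, 0.126]
tool_rot: [-180.0, -0.0, -42.5]
wrist_force: [0.5, 0.6, 2.4]
width: 0.151
grasp_force: 61.2
```

move_arm --pt "0 0 0 0.2" --pt "0 0 0 0.25" --pt "0 0 0 0.25" --pt "0 0 0 0.25" --pt "0 0 0 0.25" --pt "0 0 0 0.2" --pt "0 0 0 0"

```text
clock: 19.6
tcp_pos: [0.5633, -0.2345, 0.1259]
tool_rot: [180.0, -0.0, -53.7]
wrist_force: [-0.2, 0.1, 2.7]
width: 0.157
grasp_force: 61.2
```

move_arm --pt "0 0 0 0.1" --pt "0 0 0 0.1" --pt "0 0 0 0.1" --pt "0 0 0 0"

```text
clock: 20.0
tcp_pos: [0.5633, -0.2344, 0.1259]
tool_rot: [-180.0, 0.0, -56.1]
wrist_force: [1.4, 0.7, 1.7]
width: 0.152
grasp_force: 61.1
```

```bash
python3 -c "
from cell import ctrl
s=ctrl.sense();print(s['tcp_pos'],s['tool_rot'],s['wrist_force'],s['ft_torque'])"
```

```text
[ 0.56330369 -0.23438997  0.12585959] [-1.79993279e+02  3.76554870e-03 -5.60951798e+01] [1.35978722 0.67462006 1.67138425] [-0.01362677 -0.19794384  0.06598479]
```

move_arm --pt "0 0 0 0.1" --pt "0 0 0 0.1" --pt "0 0 0 0.1" --pt "0 0 0 0.1" --pt "0 0 0 0.1" --pt "0 0 0 0"

```text
clock: 20.6
tcp_pos: [0.563, -0.2344, 0.1256]
tool_rot: [180.0, 0.0, -60.1]
wrist_force: [1.7, 0.8, -0.8]
width: 0.154
grasp_force: 60.7
```

move_arm --pt "0 0 0 0.1" --pt "0 0 0 0.1" --pt "0 0 0 0"

```text
clock: 20.9
tcp_pos: [0.5624, -0.2342, 0.1253]
tool_rot: [179.9, 0.1, -61.7]
wrist_force: [-0.2, 0.2, -2.8]
width: 0.154
grasp_force: 60.4
```

move_arm --pt "0 0 0.02 0" --pt "0 0 0.02 0" --pt "0 0 0 0"

```text
clock: 21.2
tcp_pos: [0.563, -0.2343, 0.1245]
tool_rot: [180.0, 0.0, -61.7]
wrist_force: [-0.1, -0.3, -3.5]
width: 0.154
grasp_force: 60.4
```

```bash
python3 -c "
from cell import ctrl
s=ctrl.sense();print(s['tcp_pos'],s['tool_rot'],s['wrist_force'],s['ft_torque'])"
```

```text
[ 0.56304477 -0.2343461   0.12446145] [ 1.79981441e+02  2.87354513e-02 -6.16584556e+01] [-0.08056272 -0.2849644  -3.46289488] [-0.01655777 -0.00386033 -0.01759621]
```

The lugs are free over the notches: contact force is back to the filter's weight alone. I lower them to the notch floor at a TCP height of about 0.120.

move_arm --pt "0 0 0.04 0" --pt "0 0 0.03 0" --pt "0 0 0.02 0" --pt "0 0 0 0"

```text
clock: 21.6
tcp_pos: [0.5632, -0.2344, 0.1218]
tool_rot: [180.0, 0.0, -61.7]
wrist_force: [0.5, -1.2, -3.2]
width: 0.154
grasp_force: 60.4
```

move_arm --pt "0 0 0.02 0" --pt "0 0 0.02 0" --pt "0 0 0 0"

```text
clock: 21.9
tcp_pos: [0.5633, -0.2344, 0.1207]
tool_rot: [-180.0, 0.0, -61.7]
wrist_force: [0.8, -0.5, -3.2]
width: 0.151
grasp_force: 60.4
```

move_arm --pt "0 0 0.02 0" --pt "0 0 0 0"

```text
clock: 22.1
tcp_pos: [0.5633, -0.2344, 0.1203]
tool_rot: [-180.0, -0.0, -61.7]
wrist_force: [0.1, 0.2, -1.9]
width: 0.152
grasp_force: 60.6
```

move_arm --pt "0 0 0.02 0" --pt "0 0 0 0"

```text
clock: 22.3
tcp_pos: [0.5633, -0.2344, 0.1202]
tool_rot: [-180.0, -0.0, -61.7]
wrist_force: [-1.7, 1.3, 4.7]
width: 0.154
grasp_force: 61.4
```

The lugs sit on the notch floor: TCP is 0.1202 m against 0.1203 expected, 5.9 mm below the ledge. I let go and retreat.

move_arm --pt "0 0 0 0" --pt "0 0 0 0" --pt "0 0 0 0" --pt "0 0 0 0" --pt "0 0 0 0" --pt "0 0 0 0" --pt "0 0 0 0" --hand 0.7

```text
clock: 23.0
tcp_pos: [0.5633, -0.2344, 0.1196]
tool_rot: [-180.0, 0.0, -61.7]
wrist_force: [0.8, -0.2, 0.6]
width: 0.696
grasp_force: 0.0
```

move_arm --pt "0 0 -0.2 0" --pt "0 0 -0.4 0" --pt "0 0 -0.6 0" --pt "0 0 -0.9 0" --pt "0 0 -0.9 0" --pt "0 0 -0.9 0" --pt "0 0 -0.5 0" --pt "0 0 0 0"

```text
clock: 23.8
tcp_pos: [0.5649, -0.2353, 0.2555]
tool_rot: [-179.8, -0.3, -61.7]
wrist_force: [0.3, -0.3, -0.4]
width: 0.703
grasp_force: 0.0
```

move_arm --pt "-0.5 0 0 0" --pt "-0.9 0 0 0" --pt "-0.5 0 0 0" --pt "0 0 0 0" --pt "0 0 0 0"

```text
clock: 24.3
tcp_pos: [0.5361, -0.184, 0.2513]
tool_rot: [180.0, -0.0, -61.6]
wrist_force: [0.3, -0.9, -0.6]
width: 0.699
grasp_force: 0.0
```

```bash
python3 - <<'E'
from h import *
w=ctrl.read_camera("wrist");s=ctrl.read_camera("side");S=ctrl.sense();print(S["tcp_pos"],S["wrist_force"])
cv2.imwrite("pics/end.png",np.hstack([cv2.resize(w["img"][0:260,110:400,::-1],(400,359)),cv2.resize(s["img"][90:200,230:350,::-1],(392,359),interpolation=cv2.INTER_CUBIC)]))
E
```

```text
[ 0.5367117  -0.18484865  0.25152213] [-0.33682664 -0.46061927  1.11530744]
```

View pics/end.png

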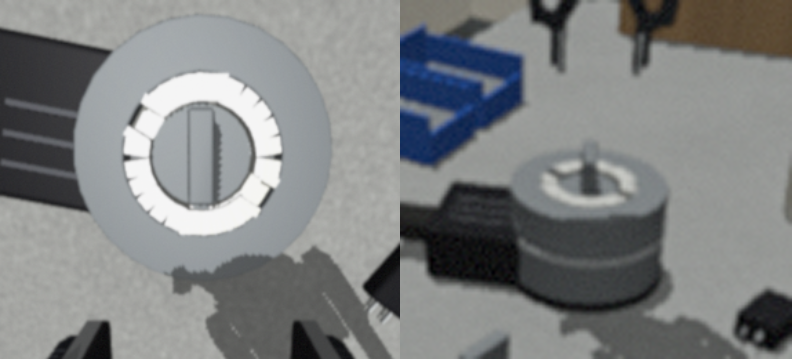

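The filter sits upright and centred in the collar, its bar at crop (201,157) and 60° from the gaps at (140,120) and (265,195). The lugs are hidden under the hooks and the gripper is clear.

```bash
python3 -c "
from cell import ctrl
print(ctrl.job_done())"
```

```text
the job is handed in; nothing more can be done
None
```

The filter is hung on the collar, twisted 60° clockwise until its lugs dropped onto the notch floors, and released; I handed the job in at about 24 s, without touching the other items.

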